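# Complete the blotting kit

### The arm

A 6-joint arm with a two-finger parallel gripper is mounted at the origin on the work surface. World frame = base frame: x ahead of the robot, y to its left, z up, the work surface at z = 0. Lengths are in mm, angles in rad, forces in N, time in s.
With the tool pointing down it reaches from about 350 to 800 mm from the base axis. Payload 7.3 kg.
Tool frame: the origin (TCP) lies at the very end of the fingers, on their centre line; the grasp point (between the pads) lies 19 mm behind it (env.grasp_offset is the distance from the TCP to the grasp point, in mm); x points along the fingers, y is the direction in which the jaws open and shut, and the axes are right-handed (so a half turn about x gives the same grasp; the last joint's range is limited). The gripper opens to 85 mm and grips with 20 to 120 N. Pads are 22 mm wide; open, the fingers measure 114 mm over their backs; the gripper's body (76 mm by 85 mm) begins 54 mm behind the grasp point. The pads swing forward as they close: fully open they stand 13 mm farther back than shut.
Start: joints at [-1.482, 0.342, 1.524, -0, 1.275, -0.146], TCP at [122.162, -510.608, 231.322] pointing down, gripper open.
Joint ranges: [-2.53, 2.53], [-0.77, 2.02], [0.04, 2.7], [-1, 4.14], [0.28, 2.66], [-3.11, 3.11]. Speed limits (rad/s): [2.57, 2.57, 3.14, 3.14, 3.14, 3.14].

### API

Orientations are given as [roll, pitch, yaw] about the fixed x, y, z axes, in that order (R = Rz(yaw) Ry(pitch) Rx(roll)).
In Python, from rig import env, optics gives the robot as it stands.
- The arm moves only by the tool carry_out, never from a script. Its argument "rows" is a list of rows, each an object of numbers: "tx", "ty", "tz": the shift along the tool's x, y, z in m; "turn": the turn about the tool's x in rad. A call has 1 to 8 rows; each row is the pose to reach, as a shift and turn from the pose measured when the call began, along the tool's axes at that moment; what a row does not reach only later rows make up. A row lasts 1/12 s, in which the tool goes at most 41.7 mm and 7.16 degrees, less where a joint would pass 70% of its speed; a pose out of reach is approached as far as the arm can. A call with a gripper value outside its range is refused whole. "gripper" is the opening in per cent of the stroke, from 0 (shut) to 100 (fully open), set as the call begins (left out, the last holds). The fingers move at their own pace and stop on an object; "grip_force" is the grip in N (left out, the last holds). Time passes only in rows, so rows that repeat a pose let the fingers close. It gives the time, the measured TCP pose, the force and the opening at its end, in the units of the state.
- env.get_state(): the state, without advancing time (a new reading comes with each control period).
- optics.capture(name): name is "scene" or "side" or "wrist"; returns the picture (420x560x3 uint8, blue, green, red); there is no depth.
- optics.calibration(name): a dict with "camera_matrix" (3x3 intrinsics, pixels), "extrinsics" (4x4, takes a point from world to camera coordinates). Camera axes: x right, y down, z forward; pixel columns grow to the right and rows downward; lengths in mm; the calibration is good to about 2 mm. A picture is of the moment at which its call begins: read the wrist's pose just before it. calibration takes no time and is no camera call; for the wrist camera it gives the pose at the moment of the call.
- env.finish_job(): hands the job in, once; it reports no verdict.
The state is a dict: "time": time; "joints": joint angles; "qvel": joint speeds; "joint_efforts": joint torques, N m; "tool_pos": TCP position; "orientation": TCP orientation; "force": force on the tool from outside, world axes, zero at the start; "wrist_torque": the same for the moment, N m; "gripper_width": finger opening in mm.
Only numpy, scipy, OpenCV 4.12 (cv2) and the standard library are available. Lean on these libraries where they do the work, as an engineer would, in place of code of your own. Each camera call takes 0.05 s, during which the arm holds its last target.

### The job

Complete the kit in the three-compartment tray so that it holds exactly one red-capped white bottle, one amber vial and one blue box, each standing upright in a compartment of its own. One of the three is already packed: leave it there, add one of each of the two missing kinds from the stock on the grey mat, setting them down gently, and leave all the spares and everything else where they stand.

Things in the scene. Friction and masses are not known exactly. Their poses are not given: they have to be found in the camera images.
- tray: Kit tray fixed to the bench: aluminium frame 100 mm (its x) by 276 mm (its y), 18 mm high, with a blue tab at each end, holding three white inserts side by side along its y, 90 mm apart. Origin: its centre, at bench height.
- insert0: One of the three white open compartments (inserts) in the tray, all alike, in no fixed order: 84 mm square outside, 76 mm square inside, rim 22 mm above the bench, floor 4 mm thick. Fixed. Origin: its centre at bench height, so the inner floor is at z = 4 mm; axes parallel to the tray's.
- insert1: One of the three white open compartments (inserts) in the tray, all alike, in no fixed order: 84 mm square outside, 76 mm square inside, rim 22 mm above the bench, floor 4 mm thick. Fixed. Origin: its centre at bench height, so the inner floor is at z = 4 mm; axes parallel to the tray's.
- insert2: One of the three white open compartments (inserts) in the tray, all alike, in no fixed order: 84 mm square outside, 76 mm square inside, rim 22 mm above the bench, floor 4 mm thick. Fixed. Origin: its centre at bench height, so the inner floor is at z = 4 mm; axes parallel to the tray's.
- bottle1: White plastic bottle with a red cap, one of two alike, 100 mm tall: straight round body 50 mm across up to 72 mm, shoulder up to 82 mm, cap 34 mm across from 82 to 100 mm. Starts on the 4 mm thick grey mat or already in a compartment. Origin: centre of its underside; z axis up when it stands. About 120 g.
- bottle2: White plastic bottle with a red cap, one of two alike, 100 mm tall: straight round body 50 mm across up to 72 mm, shoulder up to 82 mm, cap 34 mm across from 82 to 100 mm. Starts on the 4 mm thick grey mat or already in a compartment. Origin: centre of its underside; z axis up when it stands. About 120 g.
- vial1: Amber glass vial with a black cap, one of two alike: a straight cylinder 36 mm across and 66 mm tall, cap included. Starts on the 4 mm thick grey mat or already in a compartment. Origin: centre of its underside; z axis up when it stands. About 70 g.
- vial2: Amber glass vial with a black cap, one of two alike: a straight cylinder 36 mm across and 66 mm tall, cap included. Starts on the 4 mm thick grey mat or already in a compartment. Origin: centre of its underside; z axis up when it stands. About 70 g.
- box1: Blue plastic box with a white seam and a white label on top, one of two alike: 42 mm square, 60 mm tall, x and y axes square to its sides. Starts on the 4 mm thick grey mat or already in a compartment. Origin: centre of its underside; z axis up when it stands. About 60 g.
- box2: Blue plastic box with a white seam and a white label on top, one of two alike: 42 mm square, 60 mm tall, x and y axes square to its sides. Starts on the 4 mm thick grey mat or already in a compartment. Origin: centre of its underside; z axis up when it stands. About 60 g.
- green_bottle: Bystander on the grey mat: the same white bottle (50 mm across, 100 mm tall) but with a green cap; it does not belong in the kit. Origin: centre of its underside; z axis up when it stands. About 120 g.
- phone: Bystander: black phone lying flat, 150 by 72 by 8 mm. Origin: centre of its underside.
- tape: Bystander: roll of green tape lying flat, 76 mm across, 19 mm high. Origin: centre of its underside.

How it is judged:
By the outcome, as a careful person would: the job done as asked, in the order asked, and still so for the second after the job is handed in, with the robot touching nothing.
It also fails if it takes over 61 s, if anything falls off the work surface, if the arm or the gripper's body presses on something with over 40 N, if the wrist force passes 120 N, or if a joint passes its speed limit or range.

## Working session

There is one attempt and no reset: what is moved stays moved. The work goes in short steps, Python scripts to look and compute and a tool call to move; the robot and the scene stay as the last step left them, time stands still between calls to the robot, and variables do not carry over. Pictures are saved under pics/ and viewed, and the job is handed in when it is done.

Besides the shell and the picture viewer there is one more tool, called after ">>>" by a JSON object that holds its "op" and its "data". carry_out: Moves the arm, as the interface text tells. Its arguments: {"type":"object","properties":{"rows":{"type":"array","items":{"type":"object","properties":{"tx":{"type":"number"},"ty":{"type":"number"},"tz":{"type":"number"},"turn":{"type":"number"}}}},"gripper":{"type":"number"},"grip_force":{"type":"number"}},"required":["rows"]}

```bash
ls; mkdir -p pics
python3 - <<'E'
from rig import env, optics
import cv2, numpy as np
np.set_printoptions(suppress=True,precision=3)
print(env.get_state())
for n in ("scene","side","wrist"):
    c=optics.calibration(n); print(n,c["camera_matrix"],c["extrinsics"])
    cv2.imwrite(f"pics/{n}0.png",optics.capture(n))
E
```

```text
pics
{'time': 0.0, 'joints': array([-1.482,  0.343,  1.525, -0.   ,  1.275, -0.146]), 'qvel': array([ 0.001, -0.   ,  0.002, -0.   , -0.001, -0.   ]), 'joint_efforts': array([  0.   , -43.368, -24.601,  -0.   ,   0.008,  -0.   ]), 'tool_pos': array([ 122.119, -510.194,  230.634]), 'orientation': array([-1.709,  1.569,  1.668]), 'force': array([-0.354, -1.034, -0.715]), 'wrist_torque': array([ 0.028, -0.03 , -0.053]), 'gripper_width': 85.3199330182423}
scene [[380.989   0.    280.194]
 [  0.    380.989 207.868]
 [  0.      0.      1.   ]] [[   0.849    0.528   -0.017 -484.323]
 [   0.379   -0.631   -0.677 -168.438]
 [  -0.369    0.568   -0.736 1259.552]
 [   0.       0.       0.       1.   ]]
side [[544.43    0.    283.219]
 [  0.    544.43  203.828]
 [  0.      0.      1.   ]] [[  -0.954   -0.3      0.013  523.847]
 [  -0.219    0.666   -0.713  137.609]
 [   0.206   -0.683   -0.701 1201.596]
 [   0.       0.       0.       1.   ]]
wrist [[311.073   0.    283.329]
 [  0.    311.073 206.41 ]
 [  0.      0.      1.   ]] [[   0.233   -0.973   -0.001 -525.45 ]
 [  -0.934   -0.224    0.277  -35.281]
 [  -0.269   -0.064   -0.961  379.449]
 [   0.       0.       0.       1.   ]]
```

View pics/scene0.png

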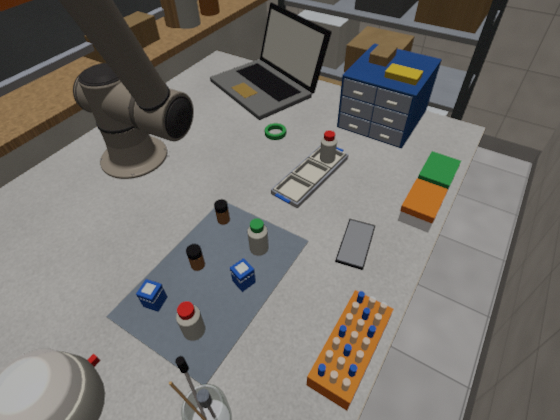

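View pics/side0.png

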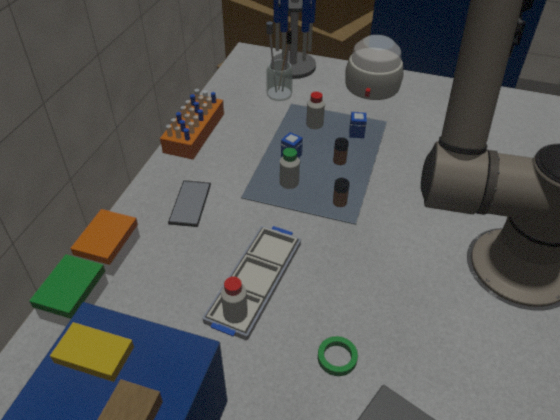

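View pics/wrist0.png

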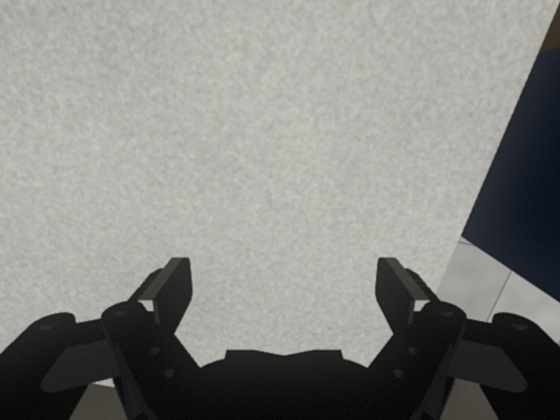

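The bottle is already packed at the far end of the tray (scene 329,150; side 234,300). The stock on the mat is two vials (scene 222,211 and 195,257), two boxes (243,273 and 151,295), a red-capped bottle and a green-capped bottle. I still need to add a vial and a box, so I'll measure those now.

```bash
cat > h.py <<'E'
import cv2, numpy as np
from rig import env, optics
np.set_printoptions(suppress=True,precision=2)
def ray(n,uv,z,cal=None):
    c=cal or optics.calibration(n); K=c["camera_matrix"];E=np.array(c["extrinsics"]);R=E[:3,:3];t=E[:3,3]
    o=-R.T@t; uv=np.atleast_2d(uv).astype(float)
    d=(np.linalg.inv(K)@np.c_[uv,np.ones(len(uv))].T).T@R
    return (o+d*((z-o[2])/d[:,2])[:,None])[:,:2]
def proj(n,p,cal=None):
    c=cal or optics.calibration(n); q=np.c_[np.atleast_2d(p),np.ones(len(np.atleast_2d(p)))]@np.array(c["extrinsics"])[:3].T
    q=q@np.array(c["camera_matrix"]).T; return q[:,:2]/q[:,2:]
E
python3 - <<'E'
from h import *
for n,crops in (("scene",[(130,190,140,100),(265,140,90,70)]),("side",[(320,90,70,130),(200,220,110,115)])):
    im=cv2.imread(f"pics/{n}0.png")
    for i,(x,y,w,h) in enumerate(crops):
        s=5; c=cv2.resize(im[y:y+h,x:x+w],None,fx=s,fy=s,interpolation=cv2.INTER_CUBIC)
        if c.shape[0]>600: c=cv2.resize(c,None,fx=.9,fy=.9)
        cv2.imwrite(f"pics/c_{n}{i}.png",c)
    hsv=cv2.cvtColor(im,cv2.COLOR_BGR2HSV)
    masks={"blue":((105,150,60),(130,255,255)),"amber":((3,120,20),(18,255,140)),"red":((172,150,80),(180,255,255)),"green":((50,150,60),(80,255,255)),"black":((0,0,0),(180,255,38))}
    for k,(a,b) in masks.items():
        m=cv2.inRange(hsv,a,b); N,l,st,ce=cv2.connectedComponentsWithStats(m)
        for i in range(1,N):
            if 25<st[i,4]<600: print(n,k,st[i],ce[i], ray(n,ce[i],{"red":95,"green":95,"blue":35,"amber":30,"black":60}[k])[0])
E
```

```text
scene blue [275 194  15   9  43] [282.16 197.93] [538.53  63.04]
scene blue [230 259  25  32 347] [242.86 275.78] [ 593.37 -202.54]
scene blue [136 279  26  23 210] [149.07 290.73] [ 431.89 -347.56]
scene blue [357 292   7  11  52] [360.15 296.85] [ 851.82 -110.39]
scene blue [140 300  19  11  90] [148.96 305.16] [ 458.29 -374.25]
scene blue [362 308   7  12  53] [365.26 313.3 ] [ 877.63 -141.62]
scene blue [339 326   7  11  57] [341.88 330.75] [ 851.61 -204.2 ]
scene blue [368 326   7  11  55] [371.04 330.89] [ 904.01 -172.53]
scene blue [344 345   7  11  58] [346.83 349.76] [ 877.85 -235.72]
scene blue [318 364   7  12  60] [321.17 369.57] [ 851.75 -298.01]
scene blue [349 365   8  11  62] [352.1  369.87] [ 903.77 -266.77]
scene amber [  0   0  32  11 196] [10.6   3.43] [-1581.45   579.62]
scene amber [161   0  18  28 344] [169.75  13.34] [-685.63  916.28]
scene amber [199   0  21  17 307] [208.95   7.18] [-557.87 1085.29]
scene amber [131  17  29  31 530] [146.22  31.8 ] [-625.3   686.05]
scene amber [404  39   9  12  45] [408.33  45.67] [ 521.99 1166.2 ]
scene amber [344  46  22 
[... 1732 characters left out ...]
 [353.48 353.33] [303.72 381.39]
side black [288   9  14   7  48] [294.06  10.77] [ 798.55 -919.99]
side black [286  30   6  14  71] [288.69  36.77] [ 760.03 -728.66]
side black [398  35  18  16  78] [407.44  42.09] [ 377.98 -820.57]
side black [420  54  12  11  34] [425.18  59.85] [ 308.07 -723.32]
side black [335 139  13  13 139] [340.98 144.65] [ 462.82 -219.69]
side black [439 140  47  15 245] [461.35 149.26] [ 164.57 -298.76]
side black [536 145  24  38 477] [548.85 162.1 ] [ -49.03 -315.71]
side black [422 152  13  50 334] [426.99 176.61] [ 236.07 -163.98]
side black [335 179  14  14 162] [341.17 185.68] [426.74 -66.93]
side black [473 184  30  30 276] [486.78 204.83] [  93.02 -108.37]
```

Run:
```python
import cv2,numpy as np
a=[cv2.imread(f"pics/c_{n}.png") for n in ("scene1","side1")]
for x in a: print(x.shape)
```

```text
(350, 450, 3)
(575, 550, 3)
```

View pics/c_scene0.png

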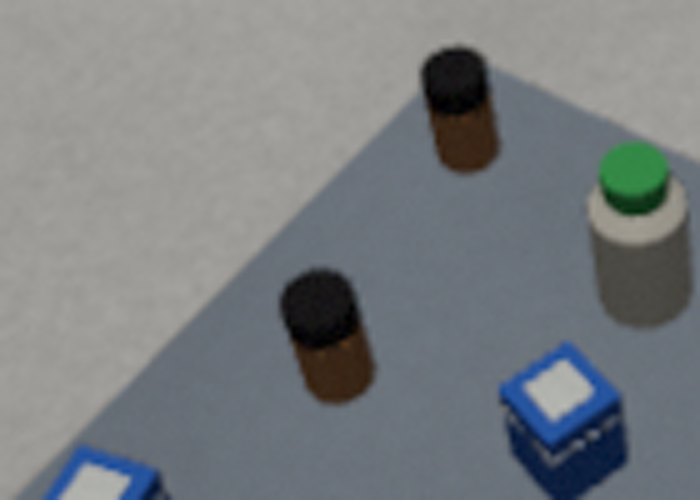

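View pics/c_scene1.png

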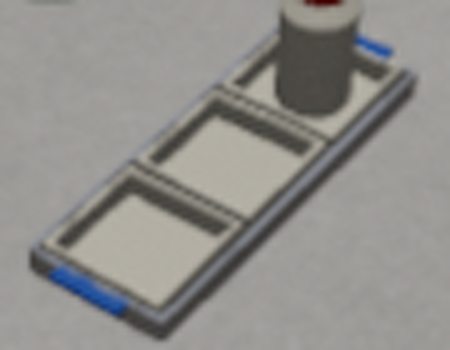

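View pics/c_side0.png

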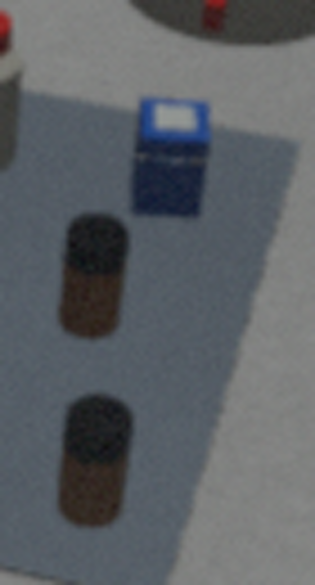

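View pics/c_side1.png

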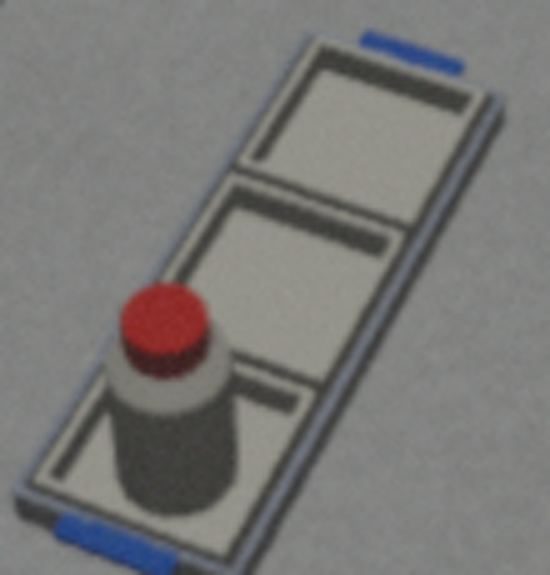

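Run:
```python
from h import *
for n in ("scene","side"):
    im=cv2.imread(f"pics/{n}0.png"); hsv=cv2.cvtColor(im,cv2.COLOR_BGR2HSV)
    # vial caps+body silhouettes
    for nm,p in (("vA",(428,-70)),("vB",(465,-222))):
        u=proj(n,[[*p,37]])[0].astype(int); r=22
        x0,y0=u-r; g=im[y0:y0+2*r,x0:x0+2*r].astype(int)
        m=((g[...,2]-g[...,0]>12)|(g.max(2)<50)).astype(np.uint8)
        N,l,st,ce=cv2.connectedComponentsWithStats(m); i=1+st[1:,4].argmax()
        print(n,nm,st[i],ray(n,ce[i]+[x0,y0],37)[0])
    for nm,p in (("bA",(595,-213)),("bB",(445,-365))):
        u=proj(n,[[*p,50]])[0].astype(int); r=22
        x0,y0=u-r; g=hsv[y0:y0+2*r,x0:x0+2*r]; bgr=im[y0:y0+2*r,x0:x0+2*r].astype(int)
        lab=((g[...,1]<60)&(bgr.min(2)>165)).astype(np.uint8)
        top=((g[...,1]>120)&(g[...,2]>125)).astype(np.uint8)
        for k,m in (("label",lab),("top",cv2.bitwise_or(lab,top))):
            N,l,st,ce=cv2.connectedComponentsWithStats(m)
            if N<2: print(n,nm,k,"none");continue
            i=1+st[1:,4].argmax()
            c=cv2.findContours((l==i).astype(np.uint8),0,1)[0][0].reshape(-1,2)+[x0,y0]
            w=ray(n,c,64).astype(np.float32); R=cv2.minAreaRect(w)
            print(n,nm,k,st[i,4],ray(n,ce[i]+[x0,y0],64)[0],np.array(R[0]),np.array(R[1]),R[2])
print(ray("scene",[(272,190),(297,205),(347.6,155.6)],18))
print(ray("side",[(262.4,227.6),(300,239.6),(204,318),(249,333)],18))
from scipy.spatial.transform import Rotation as Ro
print(Ro.from_euler("xyz",env.get_state()["orientation"]).as_matrix())
```

```text
scene vA [ 16  10  15  25 275] [425.66 -67.58]
scene vB [ 13   9  19  27 345] [ 461.86 -220.6 ]
scene bA label 67 [ 590.76 -199.8 ] [ 590.97 -199.74] [20.73 19.48] 71.63555145263672
scene bA top 220 [ 591.36 -200.69] [ 591.06 -200.68] [39.51 40.77] 73.34906005859375
scene bB label 75 [ 444.76 -352.52] [ 444.67 -352.27] [20.16 20.25] 9.357575416564941
scene bB top 244 [ 445.78 -352.97] [ 445.33 -352.63] [39.99 40.33] 11.965664863586426
side vA [ 16   9  15  29 342] [427.31 -71.17]
side vB [ 17  10  14  27 305] [ 463.7  -224.56]
side bA label none
side bA top 50 [ 590.22 -199.52] [ 591.01 -200.99] [36.32 37.27] 72.29131317138672
side bB label none
side bB top 23 [ 430.98 -351.51] [ 435.51 -353.83] [16.23 34.58] 11.332289695739746
[[487.09  89.17]
 [580.18  74.83]
 [610.14 344.59]]
[[573.43  83.02]
 [481.02  91.59]
 [603.45 349.34]
 [507.36 354.04]]
[[-0.    0.23 -0.97]
 [ 0.   -0.97 -0.23]
 [-1.   -0.   -0.  ]]
```

```bash
cat >> h.py <<'E'
from scipy.spatial.transform import Rotation as Ro
def go(x,y,z,yawdeg):
    s=env.get_state(); R=Ro.from_euler("xyz",s["orientation"]).as_matrix()
    d=R.T@(np.array([x,y,z])-s["tool_pos"])/1000
    cur=np.degrees(np.arctan2(R[1,1],R[0,1])); t=-((yawdeg-cur+180)%360-180)
    print("pose",s["tool_pos"],"yaw",cur,"j",s["joints"],"F",s["force"],"w",s["gripper_width"],"t",s["time"])
    print("tx,ty,tz",d.round(4),"turn",np.radians(t).round(3),"rows>=",max(np.linalg.norm(d)/.0417,abs(t)/7.16))
E
python3 - <<'E'
from h import *
go(426.5,-69.5,150,-6)
s=proj("side",[[544,218.5,22],[534,129,22],[554,308,104]]); print(s, proj("scene",[[544,218.5,22],[534,129,22],[554,308,104]]))
E
```

```text
pose [ 122.13 -510.29  230.8 ] yaw -76.54816070936572 j [-1.48  0.34  1.52  0.    1.28 -0.15] F [ 0.02 -0.02  0.23] w 85.66639008253581 t 0.15
tx,ty,tz [ 0.08 -0.36 -0.4 ] turn -1.231 rows>= 12.99104682541538
[[254.63 274.14]
 [272.43 244.83]
 [232.75 281.49]] [[310.4  170.27]
 [292.7  186.61]
 [328.69 134.11]]
```

>>> {"op": "carry_out", "data": {"rows": [{"tx":0,"ty":-0.03,"tz":-0.03,"turn":-0.12},{"tx":0.0,"ty":-0.06,"tz":-0.06,"turn":-0.24},{"tx":0.0,"ty":-0.09,"tz":-0.09,"turn":-0.36},{"tx":0,"ty":-0.12,"tz":-0.12,"turn":-0.48},{"tx":0,"ty":-0.15,"tz":-0.15,"turn":-0.6},{"tx":0,"ty":-0.18,"tz":-0.18,"turn":-0.72},{"tx":0,"ty":-0.205,"tz":-0.21,"turn":-0.84},{"tx":0,"ty":-0.23,"tz":-0.24,"turn":-0.95}], "gripper": 100, "grip_force": 30}}

```text
time: 0.82
tool_pos: [302.4, -228.8, 231.2]
orientation: [-2.829, 1.57, 1.503]
force: [0.5, -0.7, 0.0]
gripper_width: 85.6
```

Run:
```python
from h import *
go(426.5,-69.5,200,-6)
```

```text
pose [ 302.44 -228.79  231.16] yaw -21.81562016379764 j [-0.85  0.07  1.88  0.    1.19 -0.47] F [ 0.55 -0.74  0.  ] w 85.59200547619672 t 0.8167
tx,ty,tz [ 0.03  0.06 -0.19] turn -0.276 rows>= 4.899188436577917
```

```bash
sed -i 's/d.round(4)/np.array2string(d,precision=4)/' h.py
python3 - <<'E'
from h import *
go(426.5,-69.5,200,-6)
E
```

```text
pose [ 302.44 -228.79  231.16] yaw -21.81562016379764 j [-0.85  0.07  1.88  0.    1.19 -0.47] F [ 0.55 -0.74  0.  ] w 85.59200547619672 t 0.8167
tx,ty,tz [ 0.0313  0.056  -0.194 ] turn -0.276 rows>= 4.899188436577917
```

>>> {"op": "carry_out", "data": {"rows": [{"tx":0.006,"ty":0.011,"tz":-0.038,"turn":-0.06},{"tx":0.012,"ty":0.022,"tz":-0.076,"turn":-0.12},{"tx":0.018,"ty":0.034,"tz":-0.115,"turn":-0.18},{"tx":0.025,"ty":0.045,"tz":-0.155,"turn":-0.24},{"tx":0.031,"ty":0.056,"tz":-0.194,"turn":-0.276},{"tx":0.031,"ty":0.056,"tz":-0.194,"turn":-0.276}]}}

```text
time: 1.32
tool_pos: [429.0, -64.0, 199.3]
orientation: [-3.085, 1.567, 1.531]
force: [-0.7, -0.1, -0.2]
gripper_width: 85.6
```

Run:
```python
from h import *
c=optics.calibration("wrist"); im=optics.capture("wrist"); cv2.imwrite("pics/w1.png",im)
np.savez("w1.npz",K=c["camera_matrix"],E=c["extrinsics"])
print(proj("wrist",[[426.5,-69.5,70],[426.5,-69.5,4]],c))
go(426.5,-69.5,120,-6)
```

```text
[[280.03 203.43]
 [280.65 187.72]]
pose [427.52 -66.33 199.51] yaw -5.61684065380417 j [-0.33  0.21  1.81  0.    1.13 -0.24] F [-1.06 -0.83  0.13] w 85.52167459171984 t 1.3667
tx,ty,tz [ 0.0795 -0.0006  0.0034] turn 0.007 rows>= 1.9083111952629954
```

View pics/w1.png

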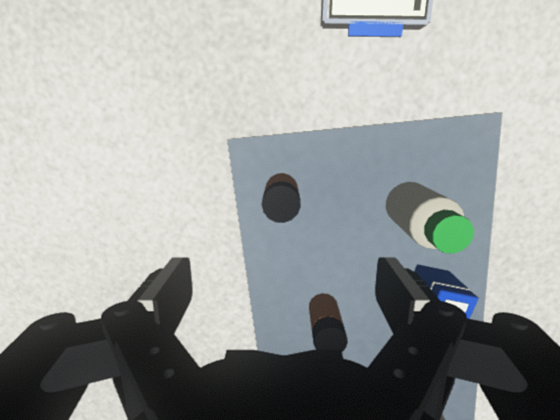

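The wrist view shows the vial cap centred at (281,203). The prediction was (280,203), so the vial at (426.5,-69.5) is confirmed and I can descend.

>>> {"op": "carry_out", "data": {"rows": [{"tx":0.035,"ty":-0.001,"tz":0.003},{"tx":0.07,"ty":-0.001,"tz":0.003},{"tx":0.1,"ty":-0.001,"tz":0.003},{"tx":0.125,"ty":-0.001,"tz":0.003},{"tx":0.145,"ty":-0.001,"tz":0.003},{"tx":0.16,"ty":-0.001,"tz":0.003},{"tx":0.169,"ty":-0.001,"tz":0.003},{"tx":0.169,"ty":-0.001,"tz":0.003}]}}

```text
invalid input at $.rows[0]: expected keys tx, ty, tz, turn
```

Run:
```python
from h import *
cv2.imwrite("pics/w2.png",optics.capture("wrist"))
go(426.5,-69.5,30,-6)
```

```text
pose [426.69 -68.   199.75] yaw -5.774886877756708 j [-0.34  0.21  1.81  0.    1.13 -0.24] F [-0.38 -0.59 -0.39] w 85.65128248813984 t 1.4167
tx,ty,tz [0.1698 0.0002 0.0017] turn 0.004 rows>= 4.071013234376572
```

View pics/w2.png

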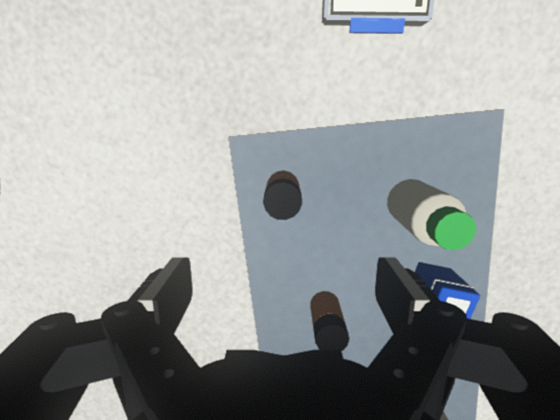

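The call was refused because every row needs all four keys. The arm had still been settling, and the picture is the same with the cap now at (282,201). I'll use the fresh offsets.

>>> {"op": "carry_out", "data": {"rows": [{"tx":0.035,"ty":0,"tz":0.001,"turn":0},{"tx":0.07,"ty":0,"tz":0.001,"turn":0},{"tx":0.1,"ty":0,"tz":0.001,"turn":0},{"tx":0.125,"ty":0,"tz":0.001,"turn":0},{"tx":0.145,"ty":0,"tz":0.001,"turn":0},{"tx":0.16,"ty":0,"tz":0.001,"turn":0},{"tx":0.169,"ty":0,"tz":0.001,"turn":0},{"tx":0.169,"ty":0,"tz":0.001,"turn":0}]}}

```text
time: 2.08
tool_pos: [425.0, -69.6, 29.6]
orientation: [-1.928, 1.566, 2.681]
force: [-0.1, -0.4, -0.4]
gripper_width: 85.5
```

Run:
```python
from h import *
cv2.imwrite("pics/w3.png",optics.capture("wrist"))
go(426.5,-69.5,30,-6)
```

```text
pose [425.75 -69.62  30.58] yaw -5.87501643492944 j [-0.34  0.47  2.01  0.    0.66 -0.24] F [ 0.78 -1.57  0.12] w 85.8830130881107 t 2.1333
tx,ty,tz [ 0.0006  0.0007 -0.0002] turn 0.002 rows>= 0.022837619566692145
```

View pics/w3.png

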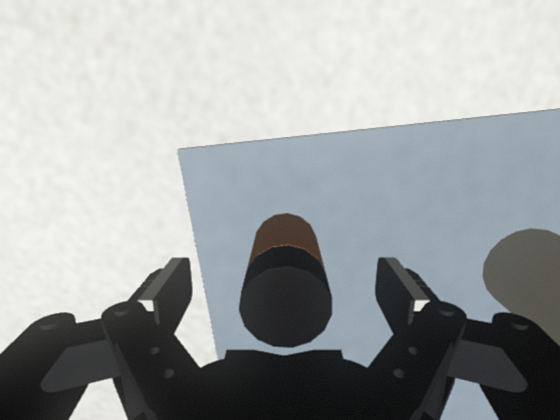

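The vial sits centred between the pads (cap at 286,305, pads at 190 and 377), so I'll close the gripper.

>>> {"op": "carry_out", "data": {"rows": [{"tx":0,"ty":0,"tz":0,"turn":0},{"tx":0,"ty":0,"tz":0,"turn":0},{"tx":0,"ty":0,"tz":0,"turn":0},{"tx":0,"ty":0,"tz":0,"turn":0},{"tx":0,"ty":0,"tz":0,"turn":0},{"tx":0,"ty":0,"tz":0,"turn":0},{"tx":0,"ty":0,"tz":0,"turn":0},{"tx":0,"ty":0,"tz":0,"turn":0}], "gripper": 0, "grip_force": 35}}

```text
time: 2.8
tool_pos: [426.2, -69.8, 31.4]
orientation: [-2.093, 1.569, 2.517]
force: [-1.3, 0.0, 5.4]
gripper_width: 35.1
```

>>> {"op": "carry_out", "data": {"rows": [{"tx":-0.002,"ty":0,"tz":0,"turn":0},{"tx":-0.008,"ty":0,"tz":0,"turn":0},{"tx":-0.02,"ty":0,"tz":0,"turn":0},{"tx":-0.04,"ty":0,"tz":0,"turn":0},{"tx":-0.065,"ty":0,"tz":0,"turn":0},{"tx":-0.09,"ty":0,"tz":0,"turn":0},{"tx":-0.1,"ty":0,"tz":0,"turn":0},{"tx":-0.1,"ty":0,"tz":0,"turn":0}]}}

```text
time: 3.47
tool_pos: [427.8, -70.3, 134.1]
orientation: [1.452, 1.567, -0.22]
force: [-0.1, -0.4, 0.0]
gripper_width: 35.1
```

Run:
```python
from h import *
cv2.imwrite("pics/w4.png",optics.capture("wrist"))
go(544,218.5,130,-6)
```

```text
pose [426.89 -69.99 132.56] yaw -5.84887353834244 j [-0.34  0.29  1.91  0.    0.94 -0.24] F [-0.05  1.24 -0.65] w 35.080617632929034 t 3.5167
tx,ty,tz [ 0.0027  0.0871 -0.2989] turn 0.003 rows>= 7.466684314081659
```

View pics/w4.png

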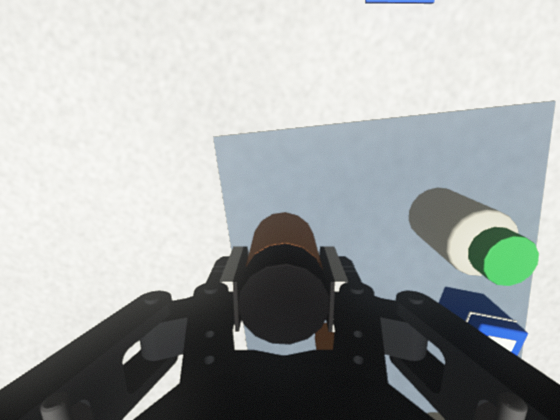

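The vial is held at width 35.1. Next I'll carry it towards the tray.

>>> {"op": "carry_out", "data": {"rows": [{"tx":0,"ty":0.006,"tz":-0.02,"turn":0},{"tx":0,"ty":0.015,"tz":-0.05,"turn":0},{"tx":0,"ty":0.024,"tz":-0.08,"turn":0},{"tx":0,"ty":0.033,"tz":-0.11,"turn":0},{"tx":0,"ty":0.041,"tz":-0.14,"turn":0},{"tx":0,"ty":0.048,"tz":-0.165,"turn":0},{"tx":0,"ty":0.052,"tz":-0.18,"turn":0},{"tx":0,"ty":0.052,"tz":-0.18,"turn":0}]}}

```text
time: 4.18
tool_pos: [496.9, 106.4, 131.2]
orientation: [-2.534, 1.57, 2.08]
force: [-0.3, 0.1, -0.7]
gripper_width: 34.9
```

Run:
```python
from h import *
optics.capture("side")
c=optics.calibration("wrist"); cv2.imwrite("pics/w5.png",optics.capture("wrist"))
np.savez("w5.npz",K=c["camera_matrix"],E=c["extrinsics"])
print(proj("wrist",[[544,218.5,22],[534,129,22]],c))
go(544,218.5,130,-6)
```

```text
[[331.15  48.55]
 [325.13 170.02]]
pose [496.   103.93 131.32] yaw -5.760226187797504 j [ 0.06  0.42  1.72 -0.    1.01  0.16] F [ 0.09 -0.32 -0.29] w 35.37790756519062 t 4.2833
tx,ty,tz [ 0.0012  0.0363 -0.1188] turn 0.004 rows>= 2.9790945170398584
```

View pics/w5.png

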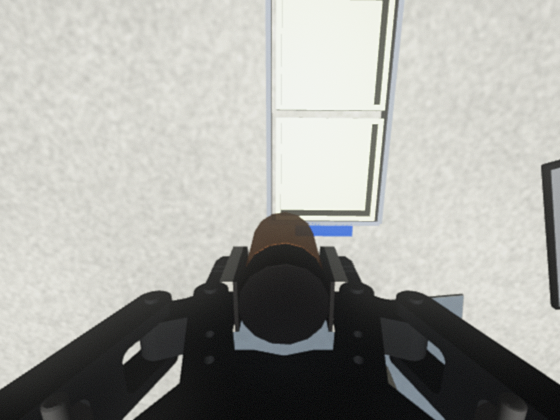

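The near insert's rim spans (277–381, 117–220), centre about (328,168) against a prediction of (325,170). My tray estimate is good to 2–3 mm, so I'll shift 2 mm in +x.

>>> {"op": "carry_out", "data": {"rows": [{"tx":0,"ty":0.01,"tz":-0.03,"turn":0},{"tx":0,"ty":0.02,"tz":-0.06,"turn":0},{"tx":0,"ty":0.03,"tz":-0.09,"turn":0},{"tx":0.001,"ty":0.036,"tz":-0.11,"turn":0},{"tx":0.001,"ty":0.038,"tz":-0.119,"turn":0},{"tx":0.001,"ty":0.038,"tz":-0.119,"turn":0},{"tx":0.001,"ty":0.038,"tz":-0.119,"turn":0}]}}

```text
time: 4.87
tool_pos: [545.0, 217.2, 129.6]
orientation: [-1.01, 1.567, -2.681]
force: [-0.0, -0.6, -0.4]
gripper_width: 35.0
```

Run:
```python
from h import *
im=optics.capture("side"); cv2.imwrite("pics/s6.png",cv2.resize(im[150:360,150:400],None,fx=2.5,fy=2.5))
go(546,219,33,-6)
```

```text
pose [545.08 216.85 129.81] yaw -5.811754475048317 j [ 0.25  0.55  1.49 -0.    1.11  0.35] F [-0.71 -0.09 -0.82] w 35.33101313281951 t 4.9167
tx,ty,tz [ 0.0968  0.001  -0.0024] turn 0.003 rows>= 2.3222763166402554
```

View pics/s6.png

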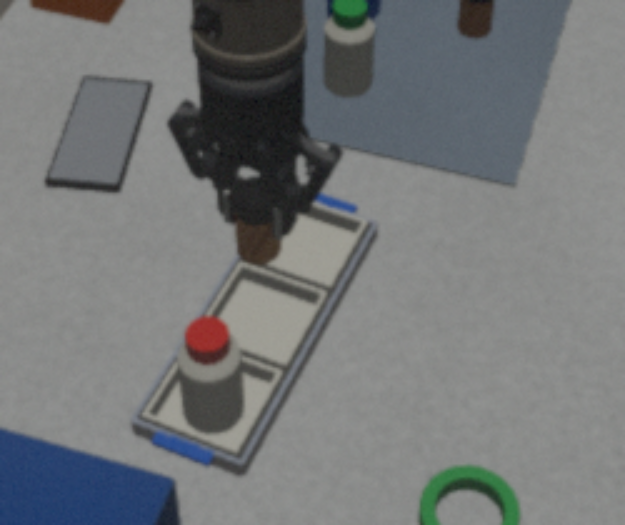

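The vial hangs upright above the middle compartment (side crop, about 258,240; the parallax fits a 100 mm height). I'll lower it in two stages, the last one slow.

>>> {"op": "carry_out", "data": {"rows": [{"tx":0.015,"ty":0.001,"tz":-0.002,"turn":0},{"tx":0.035,"ty":0.001,"tz":-0.002,"turn":0},{"tx":0.055,"ty":0.001,"tz":-0.002,"turn":0},{"tx":0.07,"ty":0.001,"tz":-0.002,"turn":0},{"tx":0.08,"ty":0.001,"tz":-0.002,"turn":0},{"tx":0.086,"ty":0.001,"tz":-0.002,"turn":0},{"tx":0.09,"ty":0.001,"tz":-0.002,"turn":0},{"tx":0.09,"ty":0.001,"tz":-0.002,"turn":0}]}}

```text
time: 5.58
tool_pos: [545.9, 218.1, 39.6]
orientation: [-1.011, 1.567, -2.684]
force: [0.8, 0.6, -1.9]
gripper_width: 35.2
```

Run:
```python
from h import *
im=optics.capture("side"); cv2.imwrite("pics/s7.png",cv2.resize(im[150:360,150:400],None,fx=2.5,fy=2.5))
go(546,219,31,-6)
```

```text
pose [546.26 218.33  40.22] yaw -5.833749774431409 j [ 0.25  0.66  1.56 -0.    0.92  0.35] F [ 0.5  -0.05 -1.03] w 35.42699038159652 t 5.6333
tx,ty,tz [ 0.0092 -0.0003 -0.0007] turn 0.003 rows>= 0.22165700094396015
```

View pics/s7.png

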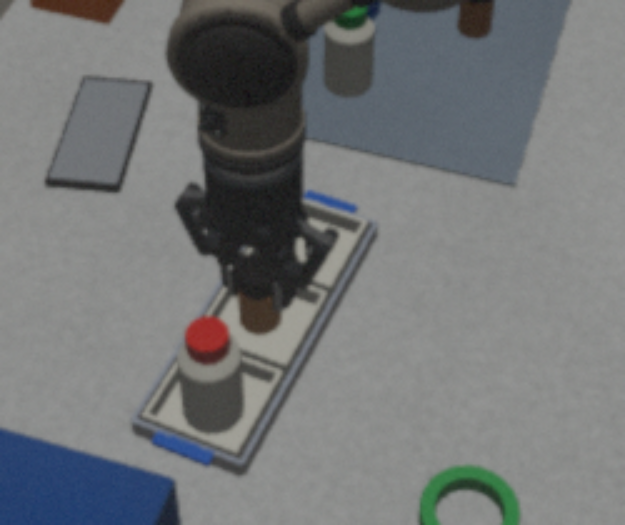

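The vial is inside the middle compartment with about 8 mm left to go (bottom at about 260,330, bottle clear at 210,380).

>>> {"op": "carry_out", "data": {"rows": [{"tx":0.001,"ty":0,"tz":0,"turn":0},{"tx":0.002,"ty":0,"tz":0,"turn":0},{"tx":0.003,"ty":0,"tz":0,"turn":0},{"tx":0.004,"ty":0,"tz":0,"turn":0},{"tx":0.005,"ty":0,"tz":0,"turn":0},{"tx":0.006,"ty":0,"tz":0,"turn":0},{"tx":0.007,"ty":0,"tz":0,"turn":0},{"tx":0.007,"ty":0,"tz":0,"turn":0}]}}

```text
time: 6.3
tool_pos: [546.1, 218.3, 32.9]
orientation: [-0.989, 1.568, -2.661]
force: [0.4, 0.6, -1.0]
gripper_width: 35.3
```

>>> {"op": "carry_out", "data": {"rows": [{"tx":0.0005,"ty":0,"tz":0,"turn":0},{"tx":0.001,"ty":0,"tz":0,"turn":0},{"tx":0.0015,"ty":0,"tz":0,"turn":0},{"tx":0.0015,"ty":0,"tz":0,"turn":0}]}}

```text
time: 6.63
tool_pos: [546.1, 218.3, 31.4]
orientation: [-0.986, 1.568, -2.659]
force: [-0.0, -0.1, -1.2]
gripper_width: 35.3
```

>>> {"op": "carry_out", "data": {"rows": [{"tx":0.0005,"ty":0,"tz":0,"turn":0},{"tx":0.001,"ty":0,"tz":0,"turn":0},{"tx":0.001,"ty":0,"tz":0,"turn":0}]}}

```text
time: 6.88
tool_pos: [546.1, 218.3, 31.4]
orientation: [-0.929, 1.568, -2.602]
force: [-3.0, -0.8, 8.4]
gripper_width: 35.3
```

Contact: 8 N upward, and the height has stopped at 31.4. I'll open to about 60% and rise.

>>> {"op": "carry_out", "data": {"rows": [{"tx":-0.0005,"ty":0,"tz":0,"turn":0},{"tx":-0.0005,"ty":0,"tz":0,"turn":0},{"tx":-0.0005,"ty":0,"tz":0,"turn":0},{"tx":-0.0005,"ty":0,"tz":0,"turn":0},{"tx":-0.0005,"ty":0,"tz":0,"turn":0},{"tx":-0.0005,"ty":0,"tz":0,"turn":0}], "gripper": 70}}

```text
time: 7.38
tool_pos: [546.1, 218.3, 31.7]
orientation: [-0.943, 1.568, -2.615]
force: [0.4, 0.4, 0.1]
gripper_width: 59.6
```

>>> {"op": "carry_out", "data": {"rows": [{"tx":-0.005,"ty":0,"tz":0,"turn":0},{"tx":-0.02,"ty":0,"tz":0,"turn":0},{"tx":-0.045,"ty":0,"tz":0,"turn":0},{"tx":-0.075,"ty":0,"tz":0,"turn":0},{"tx":-0.105,"ty":0,"tz":0,"turn":0},{"tx":-0.135,"ty":0,"tz":0,"turn":0},{"tx":-0.15,"ty":0,"tz":0,"turn":0},{"tx":-0.15,"ty":0,"tz":0,"turn":0}]}}

```text
time: 8.05
tool_pos: [548.4, 219.1, 186.6]
orientation: [1.785, 1.565, 0.112]
force: [1.1, 0.2, -0.4]
gripper_width: 59.7
```

Run:
```python
from h import *
cv2.imwrite("pics/w8.png",optics.capture("wrist"))
go(591,-200.3,180,-17.5)
```

```text
pose [547.38 218.8  184.05] yaw -5.820800294663038 j [ 0.25  0.5   1.41 -0.    1.23  0.35] F [ 0.22 -0.12 -0.53] w 59.82223220921977 t 8.1
tx,ty,tz [0.0043 0.0859 0.4125] turn 0.204 rows>= 10.10508698680661
```

View pics/w8.png

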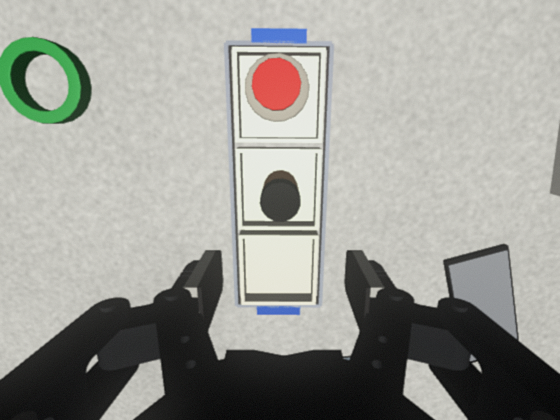

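The vial stands centred in the middle compartment (280,195) and the bottle is untouched. On to the box.

>>> {"op": "carry_out", "data": {"rows": [{"tx":0,"ty":0.006,"tz":0.03,"turn":0.03},{"tx":0,"ty":0.014,"tz":0.07,"turn":0.06},{"tx":0,"ty":0.022,"tz":0.11,"turn":0.09},{"tx":0,"ty":0.031,"tz":0.15,"turn":0.12},{"tx":0,"ty":0.039,"tz":0.19,"turn":0.15},{"tx":0,"ty":0.047,"tz":0.23,"turn":0.18},{"tx":0,"ty":0.056,"tz":0.27,"turn":0.204},{"tx":0,"ty":0.065,"tz":0.31,"turn":0.204}], "gripper": 100}}

```text
time: 8.77
tool_pos: [579.6, -98.0, 182.7]
orientation: [-1.821, 1.57, 2.585]
force: [0.8, 0.6, 1.2]
gripper_width: 85.5
```

Run:
```python
from h import *
go(591,-200.3,180,-17.5)
```

```text
pose [579.65 -97.99 182.69] yaw -17.58749964166443 j [-0.3   0.5   1.42  0.    1.23  0.01] F [0.84 0.59 1.17] w 85.53527270078341 t 8.7667
tx,ty,tz [0.0026 0.0417 0.0941] turn -0.002 rows>= 2.469421239173644
```

>>> {"op": "carry_out", "data": {"rows": [{"tx":0,"ty":0.015,"tz":0.035,"turn":0},{"tx":0,"ty":0.03,"tz":0.065,"turn":0},{"tx":0,"ty":0.039,"tz":0.088,"turn":0},{"tx":0,"ty":0.042,"tz":0.094,"turn":0},{"tx":0,"ty":0.042,"tz":0.094,"turn":0},{"tx":0,"ty":0.042,"tz":0.094,"turn":0},{"tx":0,"ty":0.042,"tz":0.094,"turn":0}]}}

```text
time: 9.35
tool_pos: [591.0, -198.6, 182.1]
orientation: [-1.949, 1.568, 2.458]
force: [-0.5, 0.4, 0.4]
gripper_width: 85.1
```

Run:
```python
from h import *
c=optics.calibration("wrist"); im=optics.capture("wrist"); cv2.imwrite("pics/w9.png",im)
hsv=cv2.cvtColor(im,cv2.COLOR_BGR2HSV)
u=proj("wrist",[[591,-200.3,64]],c)[0]; print("pred",u)
lab=cv2.inRange(hsv,(0,0,140),(180,70,255)); 
N,l,st,ce=cv2.connectedComponentsWithStats(lab)
for i in range(1,N):
    if st[i,4]>100: 
        cc=cv2.findContours((l==i).astype(np.uint8),0,1)[0][0].reshape(-1,2)
        R=cv2.minAreaRect(ray("wrist",cc,64,c).astype(np.float32)); print(st[i],ce[i],np.array(R[0]),np.array(R[1]),R[2])
go(591,-200.3,30,-17.5)
```

```text
pred [282.8  202.33]
[     0      0    560    367 160333] [266.36 161.04] [ 583.07 -208.16] [327.64 562.84] 72.4507064819336
[270 191  29  28 790] [283.68 204.42] [ 591.27 -202.6 ] [24.47 24.52] 72.52410888671875
[138 300  16  11 112] [147.32 304.32] [ 434.24 -258.41] [11.02 13.48] 72.57875061035156
[414 300  15  11 113] [419.46 304.31] [ 686.48 -337.55] [11. 13.] 72.57880401611328
[290 342  39  12 244] [308.48 347.27] [ 570.21 -351.44] [10.73 38.64] 80.67898559570312
[  69  378   59   42 1614] [ 99.45 402.76] [ 333.48 -346.89] [55.25 63.52] 72.6540298461914
[471 408  27  12 179] [483.46 414.25] [ 727.46 -491.67] [12.87 31.95] 55.58977127075195
pose [ 591.17 -198.41  182.35] yaw -17.48667566488056 j [-0.45  0.56  1.3   0.    1.28 -0.14] F [-0.32  0.19  0.49] w 85.20427118150259 t 9.4
tx,ty,tz [0.1523 0.0007 0.002 ] turn 0.0 rows>= 3.653807809511393
```

View pics/w9.png

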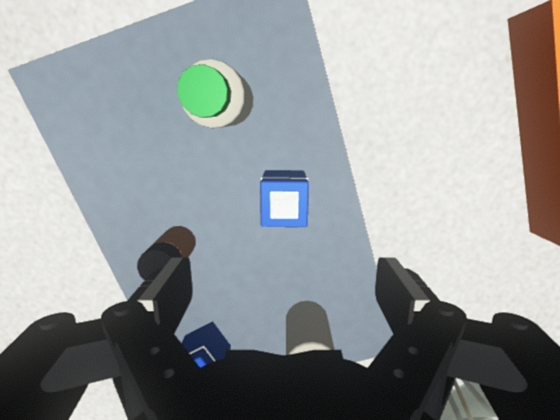

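The label is at (284,204), which gives (591.3,-202) with yaw -17.5° (jaws square to the box). The neighbours are clear, so I'll descend.

>>> {"op": "carry_out", "data": {"rows": [{"tx":0.03,"ty":0.001,"tz":0.003,"turn":0},{"tx":0.06,"ty":0.001,"tz":0.003,"turn":0},{"tx":0.09,"ty":0.001,"tz":0.003,"turn":0},{"tx":0.115,"ty":0.001,"tz":0.003,"turn":0},{"tx":0.135,"ty":0.001,"tz":0.003,"turn":0},{"tx":0.148,"ty":0.001,"tz":0.003,"turn":0},{"tx":0.154,"ty":0.001,"tz":0.003,"turn":0},{"tx":0.154,"ty":0.001,"tz":0.003,"turn":0}]}}

```text
time: 10.07
tool_pos: [590.4, -199.8, 27.1]
orientation: [-1.838, 1.566, 2.571]
force: [0.0, -0.5, -0.2]
gripper_width: 85.2
```

Run:
```python
from h import *
cv2.imwrite("pics/w10.png",optics.capture("wrist"))
go(591,-201.7,28,-17.5)
```

```text
pose [ 591.1  -200.37   28.39] yaw -17.40973720600064 j [-0.45  0.73  1.46  0.    0.95 -0.15] F [ 0.6  -0.7  -0.58] w 85.50167365201868 t 10.1167
tx,ty,tz [0.0004 0.0003 0.0013] turn 0.002 rows>= 0.03335562782989414
```

View pics/w10.png

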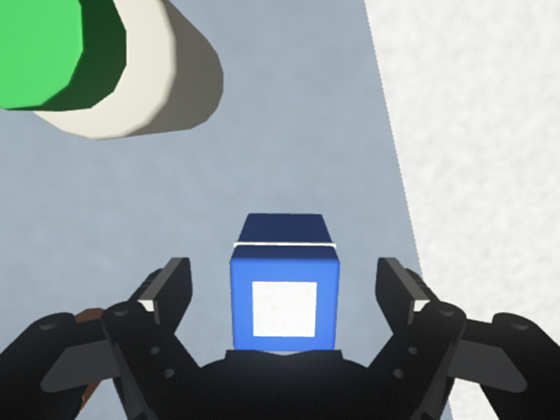

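The box is centred and square between the pads (label at 284,309), so I'll close and lift.

>>> {"op": "carry_out", "data": {"rows": [{"tx":0,"ty":0,"tz":0.001,"turn":0},{"tx":0,"ty":0,"tz":0.001,"turn":0},{"tx":0,"ty":0,"tz":0.001,"turn":0},{"tx":0,"ty":0,"tz":0.001,"turn":0},{"tx":0,"ty":0,"tz":0.001,"turn":0},{"tx":0,"ty":0,"tz":0.001,"turn":0},{"tx":0,"ty":0,"tz":0.001,"turn":0},{"tx":0,"ty":0,"tz":0.001,"turn":0}], "gripper": 0, "grip_force": 35}}

```text
time: 10.78
tool_pos: [591.4, -201.6, 29.5]
orientation: [-2.433, 1.57, 1.975]
force: [-1.1, 0.9, 6.0]
gripper_width: 41.5
```

>>> {"op": "carry_out", "data": {"rows": [{"tx":-0.002,"ty":0,"tz":0,"turn":0},{"tx":-0.008,"ty":0,"tz":0,"turn":0},{"tx":-0.02,"ty":0,"tz":0,"turn":0},{"tx":-0.045,"ty":0,"tz":0,"turn":0},{"tx":-0.075,"ty":0,"tz":0,"turn":0},{"tx":-0.105,"ty":0,"tz":0,"turn":0},{"tx":-0.13,"ty":0,"tz":0,"turn":0},{"tx":-0.13,"ty":0,"tz":0,"turn":0}]}}

```text
time: 11.45
tool_pos: [594.0, -203.0, 166.7]
orientation: [1.481, 1.56, -0.394]
force: [-0.0, -0.2, 0.2]
gripper_width: 41.3
```

Run:
```python
from h import *
cv2.imwrite("pics/w11.png",optics.capture("wrist"))
go(536,130,155,-6)
```

```text
pose [ 592.98 -202.46  163.76] yaw -17.411995866845835 j [-0.45  0.58  1.33  0.    1.23 -0.15] F [-0.37  0.28 -1.34] w 41.89430454150429 t 11.5
tx,ty,tz [ 0.0076 -0.1539 -0.3002] turn -0.199 rows>= 8.091724179932818
```

View pics/w11.png

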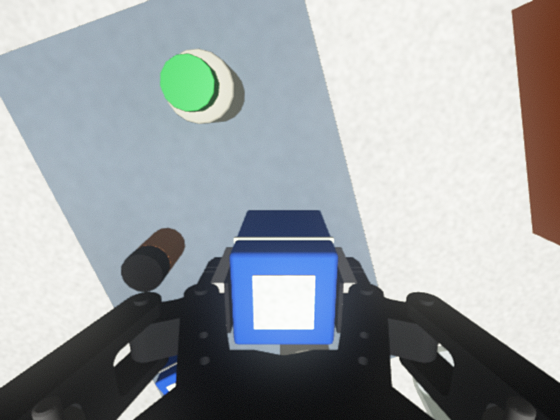

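The box is held (41.5 mm). Its bottom is at about 138 mm, which clears the 104 mm green bottle. Next I'll carry it to the near compartment.

>>> {"op": "carry_out", "data": {"rows": [{"tx":0,"ty":-0.01,"tz":-0.02,"turn":-0.02},{"tx":0,"ty":-0.027,"tz":-0.053,"turn":-0.05},{"tx":0,"ty":-0.045,"tz":-0.088,"turn":-0.08},{"tx":0,"ty":-0.063,"tz":-0.123,"turn":-0.11},{"tx":0,"ty":-0.081,"tz":-0.158,"turn":-0.14},{"tx":0,"ty":-0.099,"tz":-0.193,"turn":-0.17},{"tx":0,"ty":-0.113,"tz":-0.22,"turn":-0.199},{"tx":0,"ty":-0.123,"tz":-0.24,"turn":-0.199}]}}

```text
time: 12.17
tool_pos: [545.8, 66.1, 162.1]
orientation: [1.245, 1.566, -0.427]
force: [0.8, -0.5, -0.3]
gripper_width: 41.8
```

Run:
```python
from h import *
go(536,130,130,-6)
```

```text
pose [545.76  66.12 162.15] yaw -5.8226566941739035 j [-0.02  0.45  1.56 -0.    1.13  0.08] F [ 0.79 -0.46 -0.34] w 41.8130687623096 t 12.1667
tx,ty,tz [ 0.032  -0.0163 -0.0626] turn 0.003 rows>= 1.730910614503405
```

>>> {"op": "carry_out", "data": {"rows": [{"tx":0.005,"ty":-0.005,"tz":-0.022,"turn":0},{"tx":0.012,"ty":-0.011,"tz":-0.042,"turn":0},{"tx":0.022,"ty":-0.015,"tz":-0.056,"turn":0},{"tx":0.03,"ty":-0.016,"tz":-0.063,"turn":0},{"tx":0.032,"ty":-0.016,"tz":-0.063,"turn":0},{"tx":0.032,"ty":-0.016,"tz":-0.063,"turn":0},{"tx":0.032,"ty":-0.016,"tz":-0.063,"turn":0}]}}

```text
time: 12.75
tool_pos: [536.6, 129.5, 129.9]
orientation: [1.135, 1.567, -0.538]
force: [-0.4, -0.3, -1.4]
gripper_width: 41.9
```

Run:
```python
from h import *
im=optics.capture("wrist"); cv2.imwrite("pics/w12.png",im)
im=optics.capture("side"); cv2.imwrite("pics/s12.png",cv2.resize(im[150:360,150:400],None,fx=2.5,fy=2.5))
go(536,130,40,-6)
```

```text
pose [536.89 129.36 130.39] yaw -5.8983819329918585 j [ 0.1   0.49  1.59 -0.    1.06  0.2 ] F [ 0.15 -0.26  0.45] w 41.680054101399406 t 12.85
tx,ty,tz [ 0.0904 -0.0014 -0.0007] turn 0.002 rows>= 2.1678779801754424
```

View pics/w12.png

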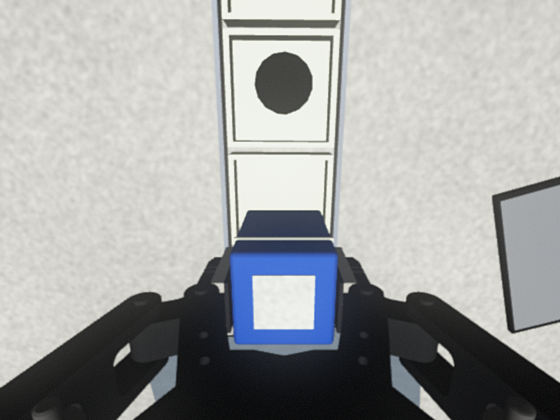

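View pics/s12.png

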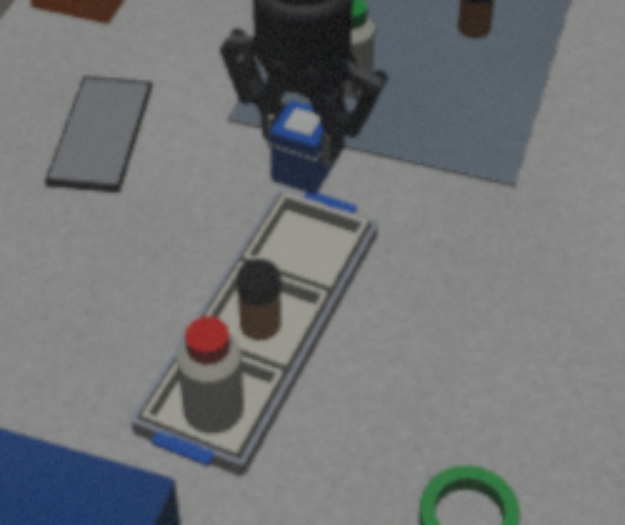

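The box is lined up with the tray's axis (box x≈284, compartment x≈284) and square to it, and the vial is upright. Lowering.

>>> {"op": "carry_out", "data": {"rows": [{"tx":0.015,"ty":0,"tz":-0.001,"turn":0},{"tx":0.035,"ty":0,"tz":-0.001,"turn":0},{"tx":0.055,"ty":0,"tz":-0.001,"turn":0},{"tx":0.07,"ty":0,"tz":-0.001,"turn":0},{"tx":0.08,"ty":0,"tz":-0.001,"turn":0},{"tx":0.087,"ty":0,"tz":-0.001,"turn":0},{"tx":0.09,"ty":0,"tz":-0.001,"turn":0},{"tx":0.09,"ty":0,"tz":-0.001,"turn":0}]}}

```text
time: 13.52
tool_pos: [537.5, 129.9, 40.3]
orientation: [1.258, 1.566, -0.416]
force: [0.3, -0.3, -0.5]
gripper_width: 42.0
```

Run:
```python
from h import *
im=optics.capture("side"); cv2.imwrite("pics/s13.png",cv2.resize(im[150:360,150:400],None,fx=2.5,fy=2.5))
go(536,130,29.5,-6)
```

```text
pose [537.86 130.05  40.88] yaw -5.913581514599975 j [ 0.1   0.61  1.67 -0.    0.85  0.21] F [-0.85 -0.98 -0.69] w 41.43348058676037 t 13.5667
tx,ty,tz [ 0.0114 -0.0019  0.0002] turn 0.002 rows>= 0.27643938677883495
```

View pics/s13.png

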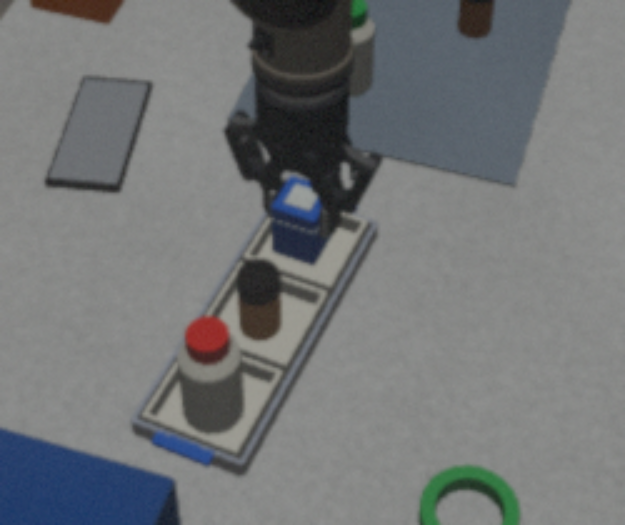

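The box is inside the near compartment (295,230), clear of the walls. Now the slow final descent.

>>> {"op": "carry_out", "data": {"rows": [{"tx":0.0015,"ty":0,"tz":0,"turn":0},{"tx":0.003,"ty":0,"tz":0,"turn":0},{"tx":0.0045,"ty":0,"tz":0,"turn":0},{"tx":0.006,"ty":0,"tz":0,"turn":0},{"tx":0.007,"ty":0,"tz":0,"turn":0},{"tx":0.008,"ty":0,"tz":0,"turn":0},{"tx":0.009,"ty":0,"tz":0,"turn":0},{"tx":0.009,"ty":0,"tz":0,"turn":0}]}}

```text
time: 14.23
tool_pos: [537.8, 130.0, 31.6]
orientation: [1.318, 1.565, -0.356]
force: [-0.4, 0.3, -0.7]
gripper_width: 41.5
```

>>> {"op": "carry_out", "data": {"rows": [{"tx":0.0005,"ty":0,"tz":0,"turn":0},{"tx":0.001,"ty":0,"tz":0,"turn":0},{"tx":0.0015,"ty":0,"tz":0,"turn":0},{"tx":0.0015,"ty":0,"tz":0,"turn":0}]}}

```text
time: 14.57
tool_pos: [537.7, 130.0, 30.0]
orientation: [1.302, 1.565, -0.372]
force: [0.3, 0.6, -0.5]
gripper_width: 41.3
```

>>> {"op": "carry_out", "data": {"rows": [{"tx":0.0005,"ty":0,"tz":0,"turn":0},{"tx":0.001,"ty":0,"tz":0,"turn":0},{"tx":0.001,"ty":0,"tz":0,"turn":0}]}}

```text
time: 14.82
tool_pos: [537.9, 130.0, 29.6]
orientation: [1.331, 1.565, -0.343]
force: [-0.7, 0.1, 4.5]
gripper_width: 42.0
```

Contact at 4.5 N and height 29.6, the same as at the pick. Releasing and retreating.

>>> {"op": "carry_out", "data": {"rows": [{"tx":0,"ty":0,"tz":0,"turn":0},{"tx":0,"ty":0,"tz":0,"turn":0},{"tx":0,"ty":0,"tz":0,"turn":0},{"tx":0,"ty":0,"tz":0,"turn":0},{"tx":0,"ty":0,"tz":0,"turn":0},{"tx":0,"ty":0,"tz":0,"turn":0}], "gripper": 75}}

```text
time: 15.32
tool_pos: [537.8, 130.0, 29.4]
orientation: [1.311, 1.565, -0.363]
force: [0.5, 0.5, -0.1]
gripper_width: 63.9
```

>>> {"op": "carry_out", "data": {"rows": [{"tx":-0.005,"ty":0,"tz":0,"turn":0},{"tx":-0.02,"ty":0,"tz":0,"turn":0},{"tx":-0.045,"ty":0,"tz":0,"turn":0},{"tx":-0.08,"ty":0,"tz":0,"turn":0},{"tx":-0.115,"ty":0,"tz":0,"turn":0},{"tx":-0.145,"ty":0,"tz":0,"turn":0},{"tx":-0.16,"ty":0,"tz":0,"turn":0},{"tx":-0.16,"ty":0,"tz":0,"turn":0}]}}

```text
time: 15.98
tool_pos: [539.0, 130.6, 194.2]
orientation: [1.595, 1.557, -0.079]
force: [-0.7, -0.5, -0.1]
gripper_width: 64.1
```

Run:
```python
from h import *
cv2.imwrite("pics/w14.png",optics.capture("wrist"))
cv2.imwrite("pics/s14.png",optics.capture("side"))
cv2.imwrite("pics/sc14.png",optics.capture("scene"))
go(536,130,190,-6)
```

```text
pose [536.35 130.28 188.76] yaw -5.905229994823325 j [ 0.1   0.43  1.52 -0.    1.19  0.2 ] F [-0.15  0.08 -0.14] w 64.23852258205872 t 16.1333
tx,ty,tz [-0.0012 -0.0003  0.0003] turn 0.002 rows>= 0.03158434218627146
```

View pics/w14.png

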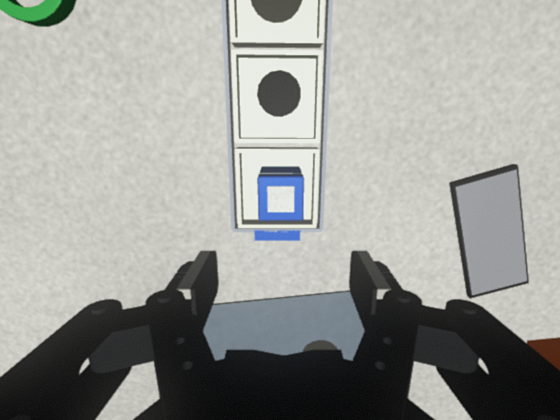

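View pics/s14.png

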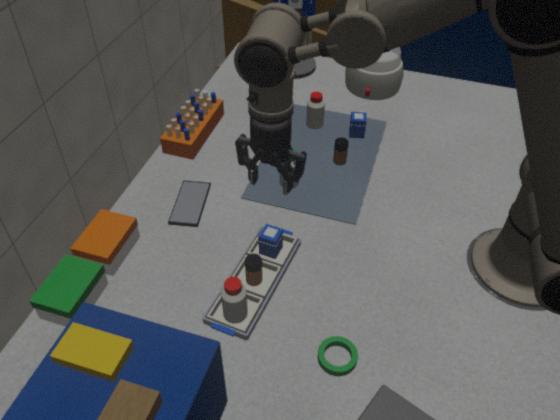

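View pics/sc14.png

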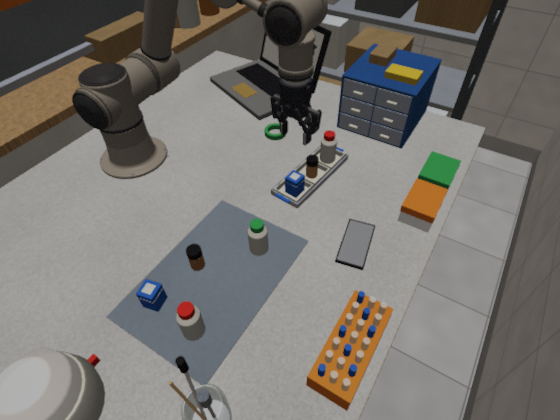

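All three pictures agree. The scene view shows the box (295,183), vial (312,166) and bottle (329,147), each upright in its own compartment. The spares sit at the same pixels as at the start, and the gripper is well clear. Handing in.

Run:
```python
from rig import env
print(env.finish_job(), env.get_state()["time"])
```

```text
the job is handed in; nothing more can be done
the job is handed in; nothing more can be done
```

The kit is complete and handed in at about 16 s. The red-capped bottle was already packed in the far compartment, so I left it there. I added one amber vial to the middle compartment and one blue box to the near one.

- **Set-down:** both were lowered slowly. The force reading was about 8 N for the vial and 4.5 N for the box, at the same gripper height as when each was picked up.
- **Final pictures:** the scene and side views show all three items upright, each in its own compartment. The wrist view shows the vial and box clear of the compartment walls. The gripper was raised well clear of everything.
- **Spares and bystanders:** in the scene view, the spare vial, box and red-capped bottle, the green-capped bottle and the phone appear where they started. The tape looks unmoved in the side view.

One move call was refused because its rows lacked the turn value; the arm did not move, and I sent it again corrected. The wrist view also put the tray 2–3 mm from my first estimate, and I corrected for that before placing. No check failed.

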